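Take the depth of a card box with a twist-lock depth gauge

ROBOT

A 6-joint arm with a two-finger parallel gripper is mounted at the origin on the work surface. World frame = base frame: x ahead of the robot, y to its left, z up, the work surface at z = 0. Lengths are in mm, angles in rad, forces in N, time in s.
With the tool pointing down it reaches from about 300 to 825 mm from the base axis. Payload 5.4 kg.
Tool frame: the origin (TCP) lies midway between the tips of the shut fingers; the grasp point (between the pads) lies 19 mm behind it; x points along the fingers, y is the direction in which the jaws open and shut, and the axes are right-handed (so a half turn about x gives the same grasp; the last joint's range is limited). The gripper opens to 92 mm and grips with 3 to 60 N. Pads are 20 mm wide; open, the fingers measure 128 mm over their backs; the gripper's body (75 mm by 189 mm) begins 69 mm behind the grasp point.
Start: joints at [-0.21, 0.158, 1.597, -0, 1.386, -0.21], TCP at [574.984, -0.018, 214.601] pointing down, gripper open.
Joint ranges: [-2.91, 2.91], [-0.94, 2.29], [0.18, 2.7], [-1.29, 4.43], [0.17, 2.64], [-3, 3]. Speed limits (rad/s): [2.57, 2.57, 3.14, 3.14, 3.14, 3.14].

INTERFACE

Orientations are given as [roll, pitch, yaw] about the fixed x, y, z axes, in that order (R = Rz(yaw) Ry(pitch) Rx(roll)).
In Python, from bench import sensors, read_camera, bot gives the robot as it stands. The module is installed in compiled form; this text tells all that it offers.
- The arm moves only by the shell command python3 -m inch 'ROWS' [OPENING]. ROWS is a JSON object of lists of equal length, an entry for each row: "slide": the shift along the tool's x, y, z in m, a list of three; "rotation": the turn, a rotation vector about the tool's x, y, z in rad, a list of three. In form: {"slide": [[tx, ty, tz], ...], "rotation": [[rx, ry, rz], ...]}. A call has 1 to 8 rows; each row shifts and turns the commanded pose from where the row before left it, along the tool's axes as they then stand; what a row does not reach is not made up. A row lasts 1/12 s, in which the tool goes at most 41.7 mm and 7.16 degrees, less where a joint would pass 70% of its speed; a pose out of reach is approached as far as the arm can. A call with a gripper value outside its range is refused whole. OPENING is the opening, from 0 (shut) to 1 (fully open), set as the call begins (- or left out, the last holds). The fingers move at their own pace and stop on an object; the grip force is fixed at half the most. Time passes only in rows, so rows that do not move let the fingers close. It gives the time, the measured TCP pose, the force and the opening at its end, in the units of the state.
- sensors.sense(): the state, without advancing time (a new reading comes with each control period).
- read_camera(name): name is "scene" or "side" or "wrist"; returns a dict with "pixels" (480x640x3 uint8, blue, green, red), "fx", "fy", "cx", "cy" (pixels), "rvec" (rotation vector, rad) and "tvec" (3), from world to camera coordinates, as OpenCV has them; the wrist camera has in their place "T_tool_cam" (4x4, takes a point from camera to tool coordinates, whose origin is the TCP and whose axes are the tool frame's). Camera axes: x right, y down, z forward; pixel columns grow to the right and rows downward; lengths in mm; the calibration is good to about 2 mm. A picture is of the moment at which its call begins: read the wrist's pose just before it. There is no depth.
- bot.sign_off(): hands the job in, once; it reports no verdict.
The state is a dict: "t": time; "joint_pos": joint angles; "dq": joint speeds; "joint_efforts": joint torques, N m; "tool_pos": TCP position; "tool_rot": TCP orientation; "wrist_force": force on the tool from outside, world axes, zero at the start; "wrist_torque": the same for the moment, N m; "grip_width": finger opening in mm.
Only numpy, scipy, OpenCV 4.12 (cv2) and the standard library are available. Lean on these libraries where they do the work, as an engineer would, in place of code of your own. Each camera call takes 0.05 s, during which the arm holds its last target.

TASK

Pick up the depth gauge by its red knob and set it squarely across the middle of the plywood card box, its beam resting flat on both side walls. Push the sprung probe down gently until its rubber foot just touches the box's yellow false bottom, and while it rests there twist the knob clockwise all the way to lock the probe at that depth. Let go, leaving the gauge on the box, locked and with the foot still touching the bottom, and do not disturb the ink pad, stamp or glue.

Things in the scene. Friction and masses are not known exactly. Their poses are not given: they have to be found in the camera images.
- gauge_base (a point): Depth gauge, loose, 0.65 to 0.9 kg, standing on the table. This point: centre of the underside of its aluminium beam (44 mm along its x, 190 along y, 14 thick; z up). A dark collar 30 mm across rises mid-beam to 30 mm above the underside; the steel probe rod slides in it, red knob on top, black rubber foot (16 mm across) below. A spring holds the probe up at its stop, so the gauge can be lifted by the knob.
- knob (a point): Centre of the gauge's red knob, an upright bar 14 mm thick (its own x), 36 mm wide (its own y), 30 mm high, to be grasped across the 14 mm from above. With the probe up it is 125 mm above the beam's underside. At lock angle 0 its width lies along the beam (y axes alike); it turns with the lock.
- probe (a joint): How far the probe is pushed down, m: 0 fully up (foot 4 mm above the beam's underside), at most 0.075. The return spring resists with about 2 N at the top, 3 N lower down. With the gauge on the box the foot meets the bottom between 0.033 and 0.065, different each time. Not known exactly enough to go by: feel for the touch.
- lock (a joint): Angle of the knob to the beam, rad: 0 unlocked, grows clockwise seen from above, hard stop at 1.35. Starts between 0 and 0.2. Light drag (0.05 N m) to about 0.5, then the rod wedges in the collar (up to about 0.25 N m), passes over centre near 1.05 and stays locked from there to the stop. Unlocked, the probe springs back up when let go; locked, it stays.
- box_rim (a point): Card box of plywood with paper tape bands, fixed to the table: 160 mm along its x, 150 mm along its y, 90 mm high, walls 8 mm. This point: centre of its open top, level with the rim, z up. The gauge's beam is to span the 150 mm, from the -y wall to the +y wall, either way round. Inside, a yellow false bottom on a springy backing lies 30 to 60 mm below the rim, height not measured; pressed, it gives 1 mm per 3 N.
- ink_pad: Open ink pad tin lying flat, loose: black pad 100 x 70 x 12 mm and flat lid 100 x 70 x 4 mm beside it at +y. Origin under the centre of the pad. Leave alone.
- stamp: Small wooden stamp, 45 x 35 mm, 44 mm high, loose. Origin under its centre. Leave alone.
- glue: Yellow glue pot standing up, 36 mm across, 85 mm high, loose. Origin under its centre. Leave alone.
There are look-alikes about, which are no part of the job. Of the things that look like the part that bears gauge_base, the smallest one is meant.

How it is judged (in metres and radians):
On the way, in this order (a step that is already met when the one before it is completed fails the run):
1. the gauge's beam rests flat across the middle of the box, on both side walls (z of gauge_base in the frame of box_rim between -0.003 and 0.002 m and horizontal distance between gauge_base and box_rim below 0.025 m and angle between the y axis of gauge_base and the y axis of box_rim, either way round below 0.2 rad and angle between gauge_base's own z axis and vertical below 0.05 rad), for 0.1 s.
2. still unlocked, the probe is pushed down until its foot touches the bottom (all of step 1 and contact force between foot and anything else above 0.5 N and value of joint lock below 0.5 rad and value of joint probe above 0.03 m), for 0.15 s.
3. the knob is turned to locked with the foot still touching the bottom (all of step 1 and contact force between foot and anything else above 0.2 N and value of joint lock above 1.1 rad and value of joint probe above 0.03 m), for 0.1 s.
At the end, for the whole second after the job is handed in: The gauge stands at rest on the box: beam flat on the rim (underside within 2 mm above it, tilt under 0.05 rad), its centre within 25 mm of the box's centre and square to it within 0.2 rad; the lock is turned past 1.1 rad and the foot still touches the bottom (over 0.2 N) (all of step 3 and velocity of joint probe below 0.01 m/s).
It fails at once if the foot is pressed with more than 12 N (contact force between foot and anything else above 12 N).
It fails at once if the ink pad, stamp or glue pot is moved more than 15 mm (distance of any of ink_pad, stamp, glue from where it was at the start of the episode above 0.015 m).
It also fails if it takes over 54 s, if anything falls off the work surface, if the arm or the gripper's body presses on something with over 40 N, if the wrist force passes 120 N, or if a joint passes its speed limit or range.

## Working session

There is one attempt and no reset: what is moved stays moved. The work goes in short steps, Python scripts to look and compute and a shell command to move; the robot and the scene stay as the last step left them, time stands still between calls to the robot, and variables do not carry over. Pictures are saved under pics/ and viewed, and the job is handed in when it is done.

```bash
mkdir -p pics; ls
cat > h.py <<'E'
import numpy as np, cv2
from bench import sensors, read_camera, bot
def cam(name):
    s=sensors.sense(); c=read_camera(name); return s,c
def ray(c,u,v):
    R,_=cv2.Rodrigues(np.array(c["rvec"],float)); t=np.array(c["tvec"],float).ravel()
    o=-R.T@t; d=R.T@np.array([(u-c["cx"])/c["fx"],(v-c["cy"])/c["fy"],1.]); return o,d/np.linalg.norm(d)
def onz(c,u,v,z):
    o,d=ray(c,u,v); return o+d*(z-o[2])/d[2]
def tri(r1,r2):
    A=[];b=[]
    M=np.zeros((3,3));q=np.zeros(3)
    for o,d in (r1,r2):
        P=np.eye(3)-np.outer(d,d); M+=P;q+=P@o
    x=np.linalg.solve(M,q); return x,[np.linalg.norm((np.eye(3)-np.outer(d,d))@(x-o)) for o,d in (r1,r2)]
E
python3 - <<'E'
from h import *
import pickle
for n in("scene","side","wrist"):
    s,c=cam(n); cv2.imwrite(f"pics/{n}0.png",c["pixels"]); pickle.dump((s,c),open(f"{n}0.pkl","wb"))
    print(n,c["fx"],c["cx"],c["cy"])
print(s)
E
```

```text
pics
scene 441.2343502853638 318.1989523433894 242.81346281396839
side 518.7683608026396 315.9688620949123 240.76308205060397
wrist 384.0696778908122 320.39968974715595 239.29551984886035
{'t': 0.1, 'joint_pos': array([-2.10100081e-01,  1.58964695e-01,  1.59809030e+00, -4.44728129e-06,
        1.38619237e+00, -2.10113537e-01]), 'dq': array([ 2.91093389e-05, -6.37876370e-04, -3.21971278e-04, -6.05896357e-04,
        5.38074540e-04, -1.25583494e-03]), 'joint_efforts': array([ 4.86743174e-04, -3.86501849e+01, -3.22960711e+01,  7.02909334e-02,
        3.38891940e-02, -7.24501376e-06]), 'tool_pos': array([5.74443657e+02, 9.60084833e-02, 2.13737374e+02]), 'tool_rot': array([-1.77826871,  1.56914161,  2.93413454]), 'wrist_force': array([ 0.55403841, -0.08108167, -0.44457335]), 'wrist_torque': array([ 0.01719704, -0.00566872,  0.02153636]), 'grip_width': 91.97925903030429}
```

View pics/scene0.png

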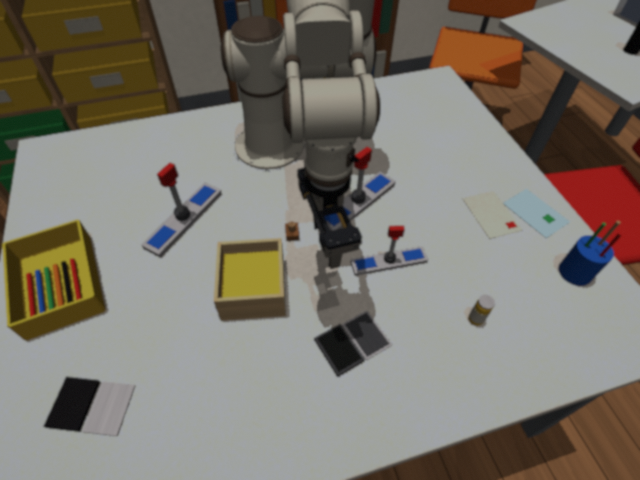

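View pics/side0.png

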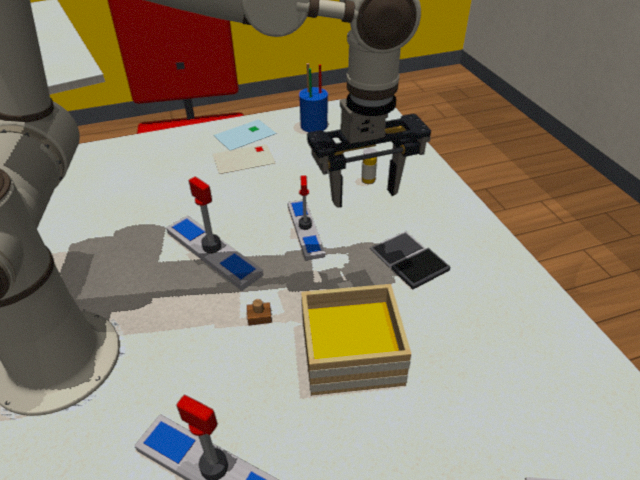

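View pics/wrist0.png

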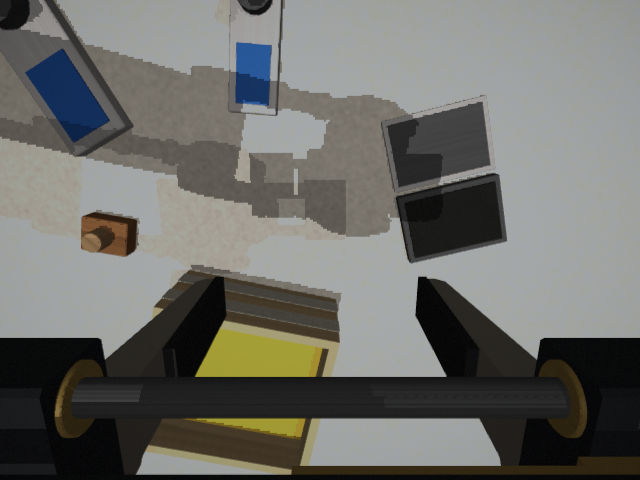

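The scene view shows three gauges: A at (182,213), B at (362,195) and C at (390,258). The plywood box is at (250,278); the yellow tray with crayons at (50,280) is a decoy. C looks smallest, so I'll measure all three and crop to confirm.

```bash
cat > m.py <<'E'
from h import *
import pickle
S,sc=pickle.load(open("scene0.pkl","rb")); _,sd=pickle.load(open("side0.pkl","rb"))
for n,c in(("scene",sc),("side",sd)):
    im=c["pixels"]; hsv=cv2.cvtColor(im,cv2.COLOR_BGR2HSV)
    for nm,lo,hi in(("blue",(105,150,60),(125,255,255)),("red",(0,180,90),(6,255,255))):
        m=cv2.inRange(hsv,lo,hi)
        if nm=="red": m|=cv2.inRange(hsv,(174,180,90),(180,255,255))
        N,l,st,ce=cv2.connectedComponentsWithStats(m)
        for i in range(1,N):
            if st[i,4]>25:
                z=14 if nm=="blue" else 125
                print(n,nm,ce[i].round(1),st[i],onz(c,*ce[i],z).round(1))
im=sc["pixels"][200:340,200:440]; cv2.imwrite("pics/crop_sc.png",cv2.resize(im,None,fx=3.3,fy=3.3,interpolation=cv2.INTER_CUBIC))
im=sd["pixels"][160:400,240:460]; cv2.imwrite("pics/crop_sd.png",cv2.resize(im,None,fx=2.5,fy=2.5,interpolation=cv2.INTER_CUBIC))
E
python3 m.py
```

```text
scene blue [377.4 183.3] [367 176  22  16 188] [263.7 256.2  14. ]
scene blue [202.1 195.3] [191 187  23  18 197] [ 168.2 -229.4   14. ]
scene blue [332.9 218.8] [328 214  11  11  82] [353.5  93.3  14. ]
scene blue [160.9 236.7] [149 227  25  21 261] [ 283.9 -351.4   14. ]
scene blue [593.2 251.1] [576 237  37  35 623] [644.  694.2  14. ]
scene blue [412.6 254.5] [404 250  19  10 138] [522.3 249.3  14. ]
scene blue [365.2 263. ] [356 258  19  11 143] [512.4 125.8  14. ]
scene blue [ 39.7 291. ] [ 36 271   8  40 146] [ 367.5 -638.1   14. ]
scene red [363.  153.1] [356 148  15  11  81] [247.1 208.4 125. ]
scene red [165.7 170.2] [159 165  15  12  73] [ 164.8 -299.   125. ]
scene red [605.1 204.6] [ 546  165   94   98 5005] [586.7 706.1 125. ]
scene red [396.  228.6] [390 227  13   4  50] [511.  191.3 125. ]
scene red [ 75.3 278.8] [ 71 260  10  38 136] [ 443.5 -511.2  125. ]
scene red [ 30.6 294.2] [ 27 274   8  41 158] [ 456.6 -598.1  125. ]
side blue [313.3 109.6] [ 300   87   28   45 1037] [699.3 683.9  14. ]
side blue [297.7 208.3] [292 202  11  14 127] [520.3 250.7  14. ]
side blue [188.1 229.2] [173 219  31  22 344] [269.2 259.7  14. ]
side blue [311.3 243.6] [303 236  18  17 197] [513.2 125.5  14. ]
side blue [237.2 265.9] [220 254  35  25 446] [348.9 111.1  14. ]
side blue [169.2 441.8] [ 144  422   51   41 1108] [ 173.4 -225.9   14. ]
side blue [254.  476.7] [247 472  18   8  81] [ 283.6 -318.3   14. ]
side red [172.2  50.6] [ 108    0  129  102 9771] [341.7 990.4 125. ]
side red [178.3 123. ] [137 113 106  20 538] [303.2 534.2 125. ]
side red [198.4 183.7] [189 177  20  14 145] [311.3 264.2 125. ]
side red [303.1 180.8] [301 176   5  11  53] [521.7 201.2 125. ]
side red [198.5 201.6] [196 198   7   7  28] [302.2 203.  125. ]
side red [194.9 409.5] [177 396  37  33 550] [ 227.1 -254.1  125. ]
side red [195.8 430.1] [189 425  17  10  93] [ 223.7 -284.3  125. ]
```

View pics/crop_sc.png

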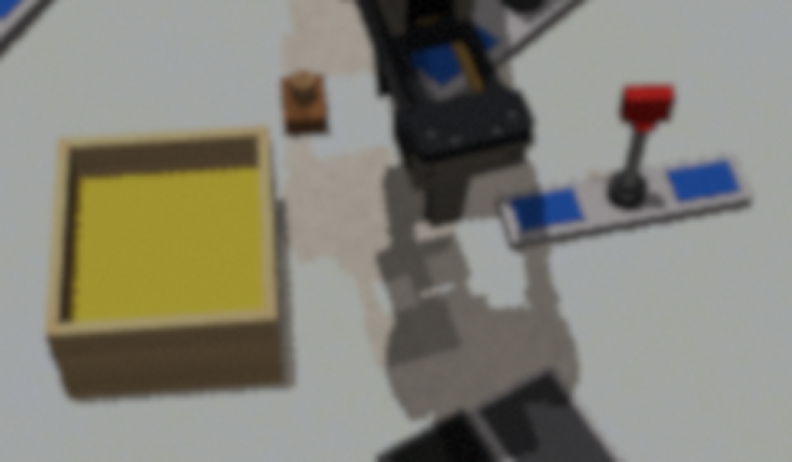

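View pics/crop_sd.png

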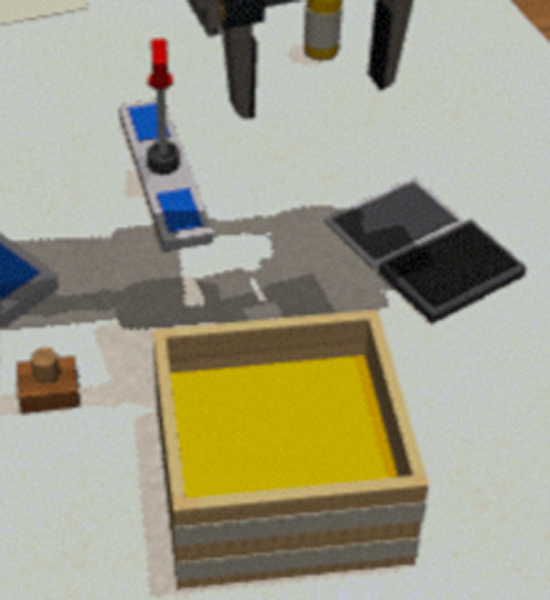

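```bash
cat > m2.py <<'E'
from h import *
import pickle
S,sc=pickle.load(open("scene0.pkl","rb")); _,sd=pickle.load(open("side0.pkl","rb"))
P={}
P['sc']=[onz(sc,200+u/3.3,200+v/3.3,90) for u,v in((60,140),(269,127),(279,322),(49,333))]
P['sd']=[onz(sd,240+u/2.5,160+v/2.5,90) for u,v in((154,331),(379,312),(428,487),(176,508))]
for k,p in P.items():
    p=np.array(p); print(k,p.round(1).tolist(),'c',p.mean(0).round(1),[round(float(np.linalg.norm(p[i]-p[(i+1)%4])),1) for i in range(4)])
# knob
print(tri(ray(sc,396.3,231),ray(sd,304,187)))
for n,c,pts in(("sc",sc,((292,237),(378,344),(393,258),(480,312))),):
  for p in pts: print(p,onz(c,*p,0).round(0))
im=sc["pixels"][215:275,345:435]; cv2.imwrite("pics/c1.png",cv2.resize(im,None,fx=8,fy=8,interpolation=cv2.INTER_CUBIC))
im=sd["pixels"][165:260,280:340]; cv2.imwrite("pics/c2.png",cv2.resize(im,None,fx=6,fy=6,interpolation=cv2.INTER_CUBIC))
E
python3 m2.py
```

```text
sc [[405.7, -209.3, 90.0], [436.8, -64.2, 90.0], [594.0, -96.8, 90.0], [559.3, -241.1, 90.0]] c [ 498.9 -152.8   90. ] [148.3, 160.6, 148.4, 156.9]
sd [[434.8, -67.4, 90.0], [590.4, -101.9, 90.0], [557.9, -246.9, 90.0], [404.8, -211.1, 90.0]] c [ 497.  -156.8   90. ] [159.4, 148.6, 157.2, 146.8]
(array([517.76162119, 188.36956858, 121.38139932]), [np.float64(2.674230192697449), np.float64(2.6742301926974736)])
(292, 237) [371. -25.   0.]
(378, 344) [716.  81.   0.]
(393, 258) [510. 204.   0.]
(480, 312) [711. 339.   0.]
```

View pics/c1.png

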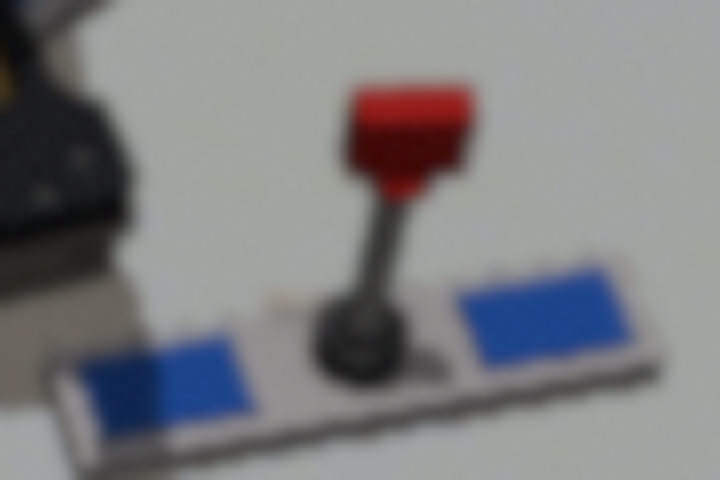

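View pics/c2.png

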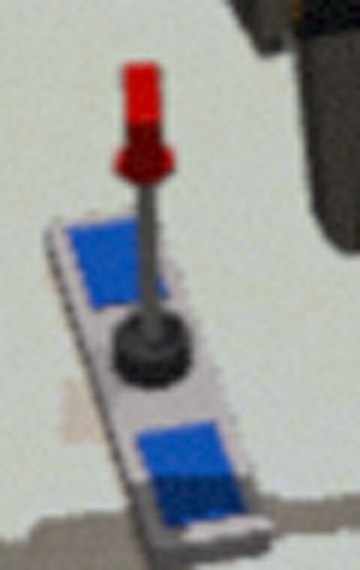

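```bash
cat >> h.py <<'E'
from scipy.spatial.transform import Rotation as Ro
def toolR(s): return Ro.from_euler('xyz',s["tool_rot"]).as_matrix()
def wray(s,c,u,v):
    T=np.array(c["T_tool_cam"],float); R=toolR(s); p=np.array(s["tool_pos"])
    o=p+R@T[:3,3]; d=R@T[:3,:3]@np.array([(u-c["cx"])/c["fx"],(v-c["cy"])/c["fy"],1.]); return o,d/np.linalg.norm(d)
def wonz(s,c,u,v,z):
    o,d=wray(s,c,u,v); return o+d*(z-o[2])/d[2]
def go(target,ydir=None):
    "tool-frame slide (m) to world target TCP (mm); and rot about tool axes to have x down, y along ydir angle"
    s=sensors.sense(); R=toolR(s); print("R\n",R.round(3)); print("slide",(R.T@(np.array(target)-s["tool_pos"])/1000).round(4))
    if ydir is not None:
        y=np.array([np.cos(ydir),np.sin(ydir),0]);x=np.array([0,0,-1.]);Rt=np.c_[x,y,np.cross(x,y)]
        print("rotvec",Ro.from_matrix(R.T@Rt).as_rotvec().round(4))
        print("slide in target frame",(Rt.T@(np.array(target)-s["tool_pos"])/1000).round(4))
E
python3 - <<'E'
from h import *
import pickle
S,sc=pickle.load(open("scene0.pkl","rb")); _,sd=pickle.load(open("side0.pkl","rb"))
a=onz(sc,345+355/8,215+93/8,140);b=onz(sc,345+475/8,215+91/8,140);print(a,b,b-a,np.arctan2(*(b-a)[:2]))
a=onz(sd,280+143/6,165+66/6,140);b=onz(sd,280+145/6,165+123/6,140);print(a,b,b-a,np.arctan2(*(b-a)[:2]))
print(toolR(sensors.sense()).round(3))
s,w=pickle.load(open("wrist0.pkl","rb"))
for p in((245,73),(255,6),):print(wonz(s,w,*p,14))
for p in((109,232),(452,218),(438,145)):print(wonz(s,w,*p,5))
E
```

```text
[512.00316657 172.19032915 140.        ] [521.07365431 205.19357172 140.        ] [9.07048774e+00 3.30032426e+01 1.13686838e-13] 0.2682139763034324
[522.50685272 196.96653165 140.        ] [513.30846711 165.06823219 140.        ] [ -9.19838561 -31.89829946   0.        ] -2.860843113593089
[[-0.001  1.    -0.   ]
 [ 0.    -0.    -1.   ]
 [-1.    -0.001 -0.   ]]
[507.93418631 126.66629089  14.        ]
[519.28400872 179.84276808  14.        ]
[359.5934207  -22.38179819   5.        ]
[708.02218838  -7.60299952   5.        ]
[688.06684435  63.91971467   5.        ]
```

C is the gauge meant: its pad spacing is 124 mm, against about 170 mm for A and B. Its base is near (517,188) with beam yaw about -0.07, and the knob yaw is about -0.27. The box centre is near (498,-155) with yaw about -0.21, and its sides measure 148 and 159 mm, as described. I'm moving above the knob.

```bash
python3 -m inch '{"slide":[[0.004,-0.0071,-0.0235],[0.004,-0.0071,-0.0235],[0.004,-0.0071,-0.0235],[0.004,-0.0071,-0.0235],[0.004,-0.0071,-0.0235],[0.004,-0.0071,-0.0235],[0.004,-0.0071,-0.0235],[0.004,-0.0071,-0.0235]],"rotation":[[0,0,0],[0,0,0],[0,0,0],[0,0,0],[0,0,0],[0,0,0],[0,0,0],[0,0,0]]}' 1
python3 -m inch '{"slide":[[0,0,0],[0,0,0],[0,0,0],[0,0,0],[0,0,0]],"rotation":[[0.09,0,0],[0.09,0,0],[0.09,0,0],[0,0,0],[0,0,0]]}'
python3 - <<'E'
from h import *
import pickle
s,c=cam("wrist"); cv2.imwrite("pics/wrist1.png",c["pixels"]); pickle.dump((s,c),open("wrist1.pkl","wb"))
print(s["tool_pos"],toolR(s).round(3),s["joint_pos"])
E
```

```text
t: 0.82
tool_pos: [517.4, 189.1, 182.1]
tool_rot: [-1.469, 1.57, -3.039]
wrist_force: [0.2, 0.3, 0.4]
grip_width: 91.9
t: 1.23
tool_pos: [518.0, 188.0, 182.3]
tool_rot: [-1.144, 1.57, -2.983]
wrist_force: [-0.2, 0.3, -0.4]
grip_width: 91.9
[517.98157693 187.95126159 182.33871291] [[-0.001  0.964 -0.264]
 [-0.    -0.264 -0.964]
 [-1.    -0.     0.   ]] [ 1.28740562e-01  1.23386897e-01  1.70085181e+00 -1.71119709e-05
  1.31790234e+00  3.96203000e-01]
```

View pics/wrist1.png

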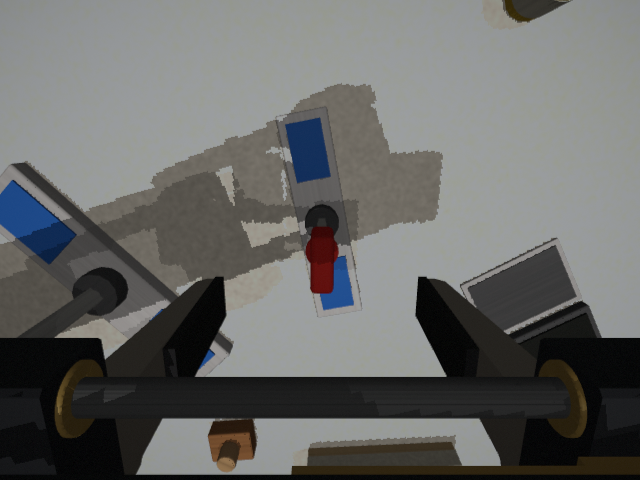

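The wrist view shows the red knob (320,262) upright and centred between the fingers, with C's beam tilted behind it. I'll check the positions.

Run:
```python
from h import *
import pickle
s,c=pickle.load(open("wrist1.pkl","rb"))
hsv=cv2.cvtColor(c["pixels"],cv2.COLOR_BGR2HSV)
m=cv2.inRange(hsv,(105,150,60),(125,255,255));N,l,st,ce=cv2.connectedComponentsWithStats(m)
for i in range(1,N):
    if st[i,4]>60: print(ce[i],wonz(s,c,*ce[i],14).round(1))
a=wonz(s,c,287,124,14);b=wonz(s,c,361,309,14)
# beam right/left edges at top
for p,q in(((278,117),(318,317)),((327,107),(361,309))):
    A=wonz(s,c,*p,14);B=wonz(s,c,*q,14);print(A.round(1),B.round(1),np.linalg.norm(A-B),np.arctan2(*(A-B)[:2]))
for p in((321,222),):print("collar",wonz(s,c,*p,30))
m=cv2.inRange(hsv,(0,150,60),(8,255,255))|cv2.inRange(hsv,(172,150,60),(180,255,255))
ys,xs=np.where(m[200:300,290:350]);
for r in range(225,296,5):
    x=np.where(m[r])[0]; x=x[(x>290)&(x<350)]; print(r,x.min(),x.max(), wonz(s,c,(x.min()+x.max())/2,r,140).round(1))
```

```text
[307.68311945 149.70384995] [524.7 249.7  14. ]
[ 32.4       222.7170579] [266.7 253.5  14. ]
[338.59528908 287.14882227] [518.3 119.7  14. ]
[206.75       357.23863636] [372.   81.5  14. ]
[508.  282.1  14. ] [491.2  94.8  14. ] 187.97458466977852 0.08904825446839074
[549.8 278.9  14. ] [533.5  92.1  14. ] 187.4951251512097 0.0870794151772954
collar [519.9228635  188.70814736  30.        ]Traceback (most recent call last):
  File "<stdin>", line 16, in <module>
    return umr_minimum(a, axis, None, out, keepdims, initial, where)
ValueError: zero-size array to reduction operation minimum which has no identity
```

```bash
python3 -m inch '{"slide":[[0.019,0,0],[0.019,0,0],[0.019,0,0],[0.019,0,0],[0,0,0],[0,0,0]],"rotation":[[0,0,0],[0,0,0],[0,0,0],[0,0,0],[0,0,0],[0,0,0]]}' 1
python3 -m inch '{"slide":[[0,0,0],[0,0,0],[0,0,0],[0,0,0],[0,0,0],[0,0,0],[0,0,0],[0,0,0]],"rotation":[[0,0,0],[0,0,0],[0,0,0],[0,0,0],[0,0,0],[0,0,0],[0,0,0],[0,0,0]]}' 0
python3 - <<'E'
from h import *
s,c=cam("wrist"); cv2.imwrite("pics/wrist2.png",c["pixels"])
s,c=cam("side"); cv2.imwrite("pics/side2.png",c["pixels"])
print(s["tool_pos"],s["grip_width"],s["wrist_force"],s["wrist_torque"])
E
```

```text
t: 1.78
tool_pos: [517.3, 187.8, 105.8]
tool_rot: [-1.171, 1.568, -3.011]
wrist_force: [0.2, -0.0, 0.4]
grip_width: 92.2
t: 2.45
tool_pos: [518.2, 188.0, 106.6]
tool_rot: [0.09, 1.571, -1.75]
wrist_force: [-0.5, -0.6, -0.4]
grip_width: 40.9
[518.14866811 187.98154123 106.58479662] 36.84930715027853 [ 0.70252817 -0.81360052 -0.79431251] [-0.00765614  0.02570127 -0.00389332]
```

View pics/side2.png

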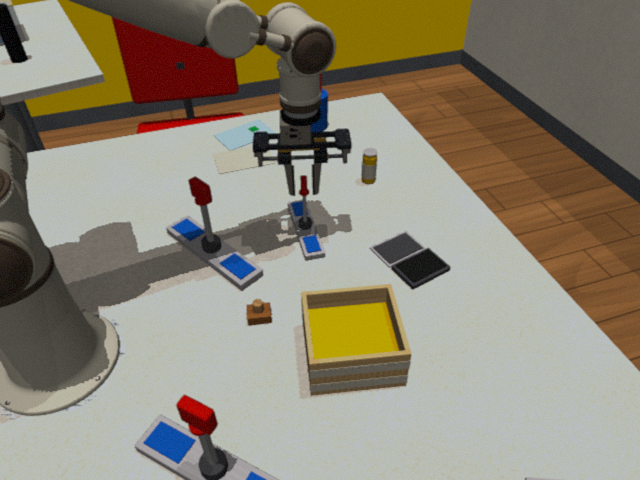

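View pics/wrist2.png

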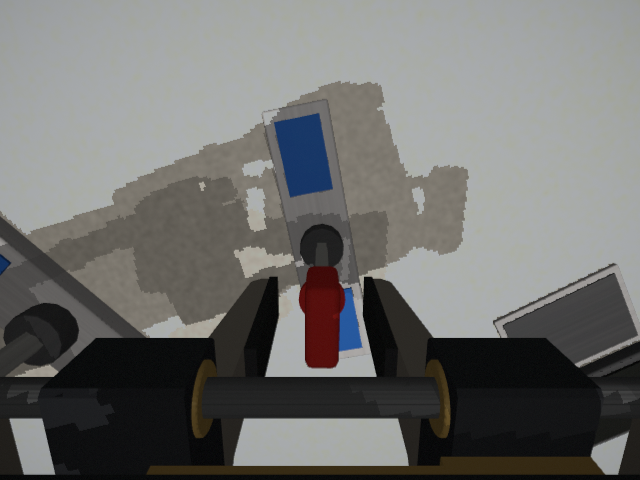

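The fingers straddle the knob symmetrically, at (265..375, 300). I'll finish closing, then lift.

```bash
python3 -m inch '{"slide":[[0,0,0],[0,0,0],[0,0,0],[0,0,0],[0,0,0],[0,0,0]],"rotation":[[0,0,0],[0,0,0],[0,0,0],[0,0,0],[0,0,0],[0,0,0]]}' 0
python3 -m inch '{"slide":[[-0.004,0,0],[-0.008,0,0],[-0.01,0,0],[-0.01,0,0],[0,0,0],[0,0,0],[0,0,0]],"rotation":[[0,0,0],[0,0,0],[0,0,0],[0,0,0],[0,0,0],[0,0,0],[0,0,0]]}' 0
python3 - <<'E'
from h import *
s,c=cam("wrist"); cv2.imwrite("pics/wrist3.png",c["pixels"])
s,c=cam("side"); cv2.imwrite("pics/side3.png",c["pixels"])
print(s["tool_pos"],s["grip_width"],s["wrist_force"],s["wrist_torque"])
E
```

```text
t: 3.05
tool_pos: [518.4, 187.9, 106.6]
tool_rot: [1.69, 1.57, -0.151]
wrist_force: [1.7, 0.3, -1.2]
grip_width: 13.7
t: 3.63
tool_pos: [517.9, 188.0, 138.5]
tool_rot: [-1.252, 1.57, -3.093]
wrist_force: [-0.1, 0.3, -8.5]
grip_width: 14.0
[517.65867045 187.92550676 138.09514288] 13.96294524607891 [-0.59592776 -0.29423066 -8.46880497] [-0.01139119  0.01010506  0.01369125]
```

View pics/wrist3.png

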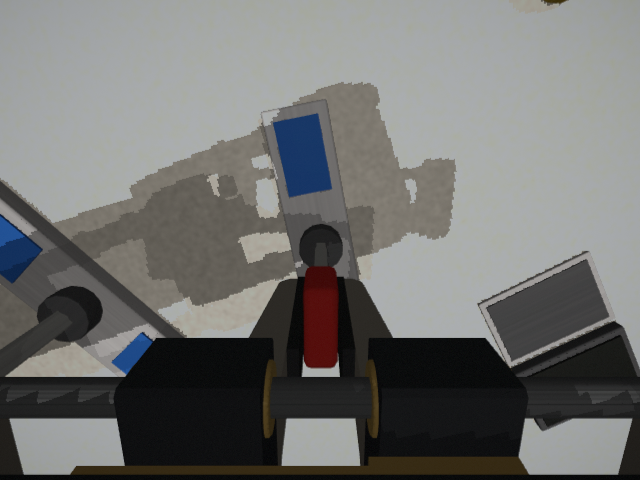

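Lifted: 14 mm grip and about 8.5 N. I'll raise it to clear the rim, then carry it gently towards the box.

```bash
python3 -m inch '{"slide":[[-0.008,0,0],[-0.015,0,0],[-0.02,0,0],[-0.02,0,0],[-0.015,0,0],[-0.006,0,0],[0,0,0]],"rotation":[[0,0,0],[0,0,0],[0,0,0],[0,0,0],[0,0,0],[0,0,0],[0,0,0]]}' 0
python3 -m inch '{"slide":[[0,0.0008,0.004],[0,0.0017,0.008],[0,0.0025,0.012],[0,0.0032,0.015],[0,0.0032,0.015],[0,0.0032,0.015],[0,0.0032,0.015],[0,0.0032,0.015]],"rotation":[[0,0,0],[0,0,0],[0,0,0],[0,0,0],[0,0,0],[0,0,0],[0,0,0],[0,0,0]]}' 0
python3 -m inch '{"slide":[[0,0.0032,0.015],[0,0.0032,0.015],[0,0.0032,0.015],[0,0.0032,0.015],[0,0.0032,0.015],[0,0.0032,0.015],[0,0.0032,0.015],[0,0.0032,0.015]],"rotation":[[0,0,0],[0,0,0],[0,0,0],[0,0,0],[0,0,0],[0,0,0],[0,0,0],[0,0,0]]}' 0
python3 -m inch '{"slide":[[0,0.0032,0.015],[0,0.0032,0.015],[0,0.0032,0.015],[0,0.0032,0.015],[0,0.0032,0.015],[0,0.0032,0.015],[0,0.0023,0.011],[0,0.0017,0.008]],"rotation":[[0,0,0],[0,0,0],[0,0,0],[0,0,0],[0,0,0],[0,0,0],[0,0,0],[0,0,0]]}' 0
python3 -m inch '{"slide":[[0,0.001,0.005],[0,0.0006,0.003],[0,0,0],[0,0,0],[0,0,0]],"rotation":[[0,0,0],[0.03,0,0],[0,0,0],[0,0,0],[0,0,0]]}' 0
python3 - <<'E'
from h import *
import pickle
for n in("scene","side","wrist"):
    s,c=cam(n); cv2.imwrite(f"pics/{n}4.png",c["pixels"]); pickle.dump((s,c),open(f"{n}4.pkl","wb"))
print(s["tool_pos"],toolR(s).round(3),s["grip_width"],s["wrist_force"],s["wrist_torque"],s["joint_pos"])
E
```

```text
t: 4.32
tool_pos: [519.3, 188.1, 224.7]
tool_rot: [1.969, 1.567, 0.128]
wrist_force: [2.1, 0.1, -8.9]
grip_width: 13.8
t: 4.98
tool_pos: [511.1, 85.0, 221.5]
tool_rot: [-1.066, 1.569, -2.908]
wrist_force: [0.5, -0.6, -8.5]
grip_width: 14.0
t: 5.65
tool_pos: [503.5, -37.2, 221.5]
tool_rot: [-1.306, 1.569, 3.136]
wrist_force: [1.4, -0.4, -8.8]
grip_width: 13.7
t: 6.32
tool_pos: [497.0, -148.4, 221.8]
tool_rot: [-1.309, 1.569, 3.132]
wrist_force: [-0.9, 0.4, -8.5]
grip_width: 13.9
t: 6.73
tool_pos: [497.4, -154.2, 222.5]
tool_rot: [-2.637, 1.57, 1.776]
wrist_force: [0.5, -0.2, -8.0]
grip_width: 13.7
[ 497.44917112 -154.33174362  222.60628481] [[-0.     0.956 -0.295]
 [ 0.    -0.295 -0.956]
 [-1.    -0.    -0.   ]] 13.733882727429917 [-0.43470916  0.22000121 -8.7802669 ] [0.01942989 0.05771002 0.0227049 ] [-5.33228946e-01  1.15865096e-02  1.73743362e+00  1.76012374e-04
  1.39267950e+00 -2.34121620e-01]
```

View pics/scene4.png

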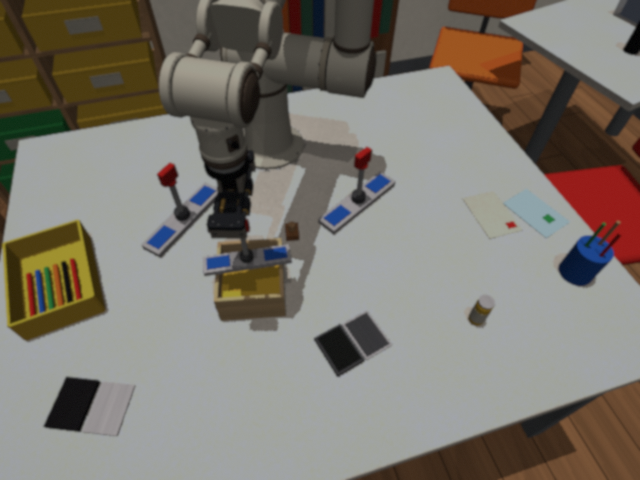

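View pics/side4.png

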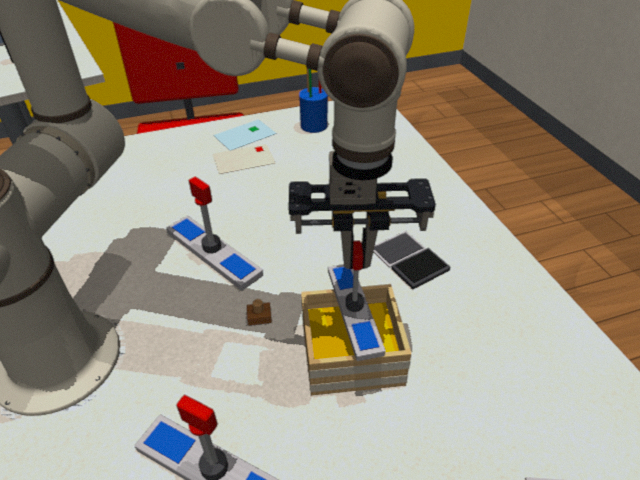

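View pics/wrist4.png

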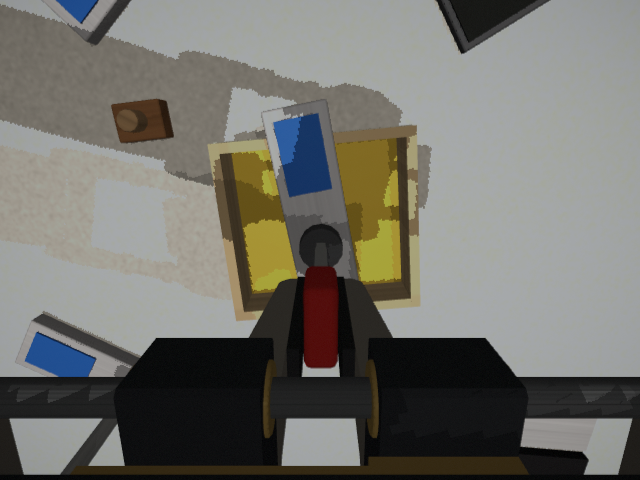

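The gauge hangs over the box, with the beam at (320,200) and the box corners visible at (209,144), (416,126), (419,304) and (237,320). I'll measure the box and beam from here.

Run:
```python
from h import *
import pickle
s,c=pickle.load(open("wrist4.pkl","rb"))
p=np.array([wonz(s,c,*q,90) for q in((209,144),(416,126),(419,304),(237,320))]);print(p.round(1),p.mean(0))
for i in range(4):
    d=p[(i+1)%4]-p[i]; print(np.linalg.norm(d).round(1),np.arctan2(d[1],d[0]).round(3))
z=222.6-106.6+14
for a,b in(((263,112),(294,262)),((327,100),(359,280))):
    A=wonz(s,c,*a,z);B=wonz(s,c,*b,z);print(A,B,"yaw",-np.arctan2(*(A-B)[:2]))
print("collar",wonz(s,c,321,245,z+16))
for n in("scene","side"):
    _,c=pickle.load(open(n+"4.pkl","rb"));hsv=cv2.cvtColor(c["pixels"],cv2.COLOR_BGR2HSV)
    m=cv2.inRange(hsv,(105,150,60),(125,255,255));N,l,st,ce=cv2.connectedComponentsWithStats(m)
    for i in range(1,N):
        if st[i,4]>60 and st[i,4]<400: print(n,ce[i].round(1),onz(c,*ce[i],z).round(1))
```

```text
[[ 436.8  -65.4   90. ]
 [ 591.5  -99.2   90. ]
 [ 560.  -243.    90. ]
 [ 405.3 -211.2   90. ]] [ 498.39537336 -154.70802273   90.        ]
158.3 -0.215
147.2 -1.786
158.0 2.939
149.2 1.358
[488.99447291 -59.17259664 130.        ] [ 476.12006548 -163.03449238  130.        ] yaw -0.1233278942055899
[530.9593971  -64.40263138 130.        ] [ 517.27684561 -190.26362172  130.        ] yaw -0.10828636694433273
collar [ 499.90707689 -152.05728199  146.        ]
scene [377.3 183.2] [366.8 201.4 130. ]
scene [202.  195.3] [ 283.9 -222.1  130. ]
scene [336.9 215. ] [436.8  71.9 130. ]
scene [160.9 236.6] [ 384.8 -328.1  130. ]
scene [274.8 253.4] [503.2 -93.5 130. ]
scene [218.  261.8] [ 489.8 -216.2  130. ]
scene [ 39.7 290.7] [ 457.  -578.2  130. ]
side [188.1 229.3] [270.5 118.5 130. ]
side [343.7 277.3] [502.7 -92.6 130. ]
side [254.1 476.7] [ 282.6 -370.4  130. ]
```

```bash
python3 -m inch '{"slide":[[0.004,0,0],[0.006,0,0],[0.006,0,0],[0.004,0,0],[0.002,0,0],[0,0,0],[0,0,0]],"rotation":[[0.01,0,0],[0.01,0,0],[0.01,0,0],[0,0,0],[0,0,0],[0,0,0],[0,0,0]]}' 0
python3 -m inch '{"slide":[[0.001,0,0],[0.001,0,0],[0,0,0]],"rotation":[[0,0,0],[0,0,0],[0,0,0]]}' 0
python3 -m inch '{"slide":[[0.001,0,0],[0.001,0,0],[0,0,0]],"rotation":[[0,0,0],[0,0,0],[0,0,0]]}' 0
python3 -m inch '{"slide":[[0.001,0,0],[0.001,0,0],[0,0,0]],"rotation":[[0,0,0],[0,0,0],[0,0,0]]}' 0
```

```text
t: 7.47
tool_pos: [497.3, -154.9, 200.5]
tool_rot: [-1.885, 1.571, 2.497]
wrist_force: [-0.1, 0.1, -7.8]
grip_width: 13.8
t: 7.72
tool_pos: [497.4, -154.9, 198.7]
tool_rot: [1.287, 1.571, -0.613]
wrist_force: [0.2, 0.1, -8.9]
grip_width: 13.6
t: 7.97
tool_pos: [497.5, -155.0, 196.7]
tool_rot: [1.397, 1.57, -0.503]
wrist_force: [-0.1, -0.4, -8.2]
grip_width: 13.6
t: 8.22
tool_pos: [497.9, -155.1, 196.0]
tool_rot: [1.362, 1.569, -0.538]
wrist_force: [-2.1, 1.3, 1.9]
grip_width: 13.7
```

Landed at TCP z≈196.5: the weight came off and the spring preload of about 2 N appeared. I'll look before pressing.

Run:
```python
from h import *
for n in("scene","side"):
    s,c=cam(n); im=c["pixels"][190:330,190:330] if n=="scene" else c["pixels"][220:400,270:430]
    cv2.imwrite(f"pics/{n}5.png",cv2.resize(im,None,fx=3.2,fy=3.2,interpolation=cv2.INTER_CUBIC))
print(s["tool_pos"],s["wrist_force"],s["wrist_torque"])
```

```text
[ 497.84978956 -155.15195565  195.92604731] [-1.79839361  1.96492634  1.81270242] [ 0.2939355   0.58937949 -0.01726153]
```

View pics/side5.png

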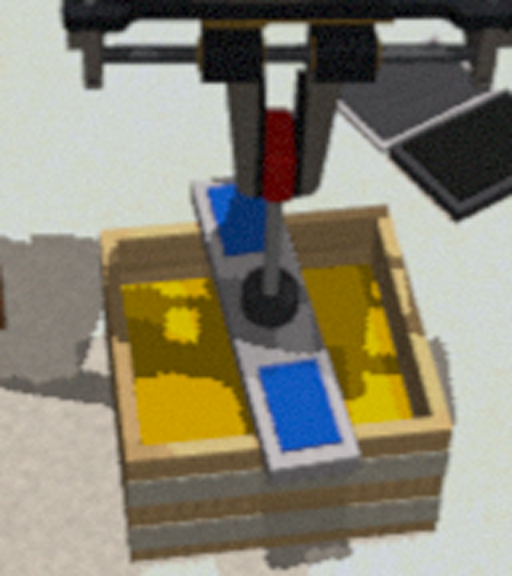

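View pics/scene5.png

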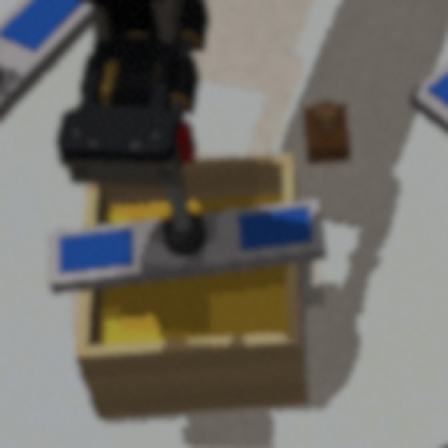

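The beam appears to rest on both walls near mid-box. There is some side load (about 2.7 N), so I'll press a few mm and see how it evolves.

```bash
python3 -m inch '{"slide":[[0.001,0,0],[0.002,0,0],[0.002,0,0],[0,0,0],[0,0,0]],"rotation":[[0,0,0],[0,0,0],[0,0,0],[0,0,0],[0,0,0]]}' 0
python3 - <<'E'
from h import *
s=sensors.sense();print(s["tool_pos"],s["wrist_force"],s["wrist_torque"],toolR(s)[:,0])
E
```

```text
t: 8.73
tool_pos: [497.6, -155.0, 189.5]
tool_rot: [1.454, 1.57, -0.447]
wrist_force: [-1.3, 0.3, 1.1]
grip_width: 13.9
[ 497.63975021 -155.04746293  189.54764413] [-1.26927658  0.29780394  1.11854273] [ 0.08708511  0.11774906 -0.02833673] [ 6.71900559e-04 -3.21947350e-04 -9.99999722e-01]
```

```bash
python3 -m inch '{"slide":[[0.003,0,0],[0.004,0,0],[0.004,0,0],[0.004,0,0],[0.003,0,0],[0.001,0,0],[0,0,0],[0,0,0]],"rotation":[[0,0,0],[0,0,0],[0,0,0],[0,0,0],[0,0,0],[0,0,0],[0,0,0],[0,0,0]]}' 0
python3 - <<'E'
from h import *
s=sensors.sense();print(s["tool_pos"],s["wrist_force"],s["wrist_torque"])
for n in("side",):
    s,c=cam(n); im=c["pixels"][220:400,270:430]
    cv2.imwrite(f"pics/{n}6.png",cv2.resize(im,None,fx=3.2,fy=3.2,interpolation=cv2.INTER_CUBIC))
    print(s["wrist_force"])
E
```

```text
t: 9.4
tool_pos: [497.5, -155.0, 170.6]
tool_rot: [1.468, 1.57, -0.433]
wrist_force: [0.1, -0.1, 1.2]
grip_width: 14.0
[ 497.51985908 -154.97879002  170.6406292 ] [ 0.14299257 -0.06960948  1.17595866] [-0.04361584 -0.13011239  0.03007765]
[ 0.14299257 -0.06960948  1.17595866]
```

View pics/side6.png

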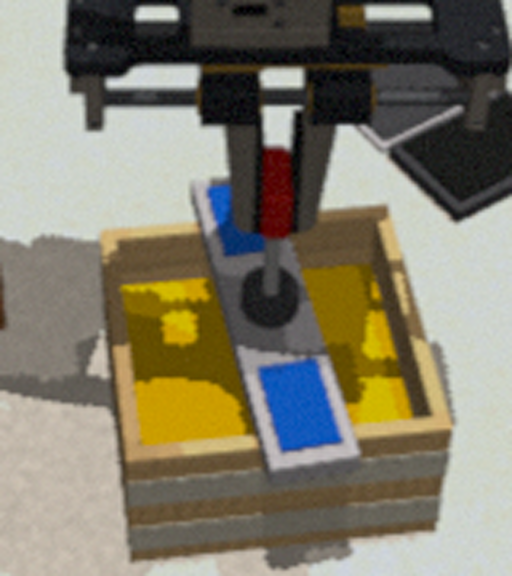

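The probe slides and the beam has not moved. The baseline is Fz ≈ 1.2 N. I'll feel down in 1 mm steps.

```bash
f(){ grep -E "pos|force" ; }
python3 -m inch '{"slide":[[0.002,0,0],[0.002,0,0],[0,0,0]],"rotation":[[0,0,0],[0,0,0],[0,0,0]]}' 0|f
python3 -m inch '{"slide":[[0.001,0,0],[0,0,0]],"rotation":[[0,0,0],[0,0,0]]}' 0|f
python3 -m inch '{"slide":[[0.001,0,0],[0,0,0]],"rotation":[[0,0,0],[0,0,0]]}' 0|f
python3 -m inch '{"slide":[[0.001,0,0],[0,0,0]],"rotation":[[0,0,0],[0,0,0]]}' 0|f
```

```text
tool_pos: [497.4, -154.9, 166.3]
wrist_force: [1.5, -0.5, 1.9]
tool_pos: [497.5, -154.9, 165.5]
wrist_force: [1.0, -0.9, 1.5]
tool_pos: [497.5, -154.9, 164.5]
wrist_force: [0.5, -0.1, 0.9]
tool_pos: [497.4, -154.9, 163.5]
wrist_force: [0.8, -0.6, 1.9]
```

```bash
f(){ grep -E "pos|force" ; }
python3 -m inch '{"slide":[[0.001,0,0],[0,0,0]],"rotation":[[0,0,0],[0,0,0]]}' 0|f
python3 -m inch '{"slide":[[0.001,0,0],[0,0,0]],"rotation":[[0,0,0],[0,0,0]]}' 0|f
python3 -m inch '{"slide":[[0.0005,0,0],[0,0,0]],"rotation":[[0,0,0],[0,0,0]]}' 0|f
```

```text
tool_pos: [497.4, -154.9, 162.5]
wrist_force: [0.9, -1.0, 1.5]
tool_pos: [497.4, -154.9, 161.5]
wrist_force: [0.7, -0.2, 1.8]
tool_pos: [497.4, -154.9, 161.0]
wrist_force: [0.7, -0.4, 2.2]
```

Run:
```python
from h import *
s=sensors.sense();print(s["tool_pos"],s["wrist_force"],s["wrist_torque"])
```

```text
[ 497.41681977 -154.90440045  161.04870709] [ 0.72502425 -0.35893531  2.15474546] [-0.11213827 -0.25507989 -0.08033244]
```

```bash
f(){ grep -E "pos|force" ; }
python3 -m inch '{"slide":[[0.001,0,0],[0,0,0]],"rotation":[[0,0,0],[0,0,0]]}' 0|f
python3 -m inch '{"slide":[[0.001,0,0],[0,0,0]],"rotation":[[0,0,0],[0,0,0]]}' 0|f
```

```text
tool_pos: [497.4, -154.9, 160.0]
wrist_force: [1.4, -0.7, 1.3]
tool_pos: [497.4, -154.9, 158.9]
wrist_force: [1.0, -0.3, 0.9]
```

```bash
f(){ grep -E "pos|force" ; }
python3 -m inch '{"slide":[[0.001,0,0],[0,0,0]],"rotation":[[0,0,0],[0,0,0]]}' 0|f
python3 -m inch '{"slide":[[0,0,0]],"rotation":[[0,0,0]]}' 0|f
```

```text
tool_pos: [497.4, -154.9, 157.9]
wrist_force: [0.6, -0.3, 1.4]
tool_pos: [497.4, -154.9, 158.0]
wrist_force: [1.7, 0.6, 0.8]
```

```bash
f(){ grep -E "pos|force" ; }
python3 -m inch '{"slide":[[0.001,0,0],[0,0,0]],"rotation":[[0,0,0],[0,0,0]]}' 0|f
python3 -m inch '{"slide":[[0.001,0,0],[0,0,0]],"rotation":[[0,0,0],[0,0,0]]}' 0|f
```

```text
tool_pos: [497.4, -154.9, 157.0]
wrist_force: [1.8, -1.2, 2.3]
tool_pos: [497.4, -154.9, 156.0]
wrist_force: [1.8, -0.4, 1.6]
```

Run:
```python
from h import *
import pickle
_,sc=pickle.load(open("scene0.pkl","rb")); _,sd=pickle.load(open("side0.pkl","rb"))
# yellow floor corners visible: scene far-left crop (76,180)/3.3; bottom-far edge right (258,165)/3.3 ; box frame coordinates
c,s_=np.cos(-.215),np.sin(-.215)
def loc(p): d=p[:2]-np.array([498.4,-154.7]); return np.array([c*d[0]+s_*d[1], -s_*d[0]+c*d[1]])
for z in(30,40,50,60):
    a=loc(onz(sc,200+78/3.3,200+180/3.3,z)); b=loc(onz(sc,200+258/3.3,200+166/3.3,z)); e=loc(onz(sd,240+172/2.5,160+375/2.5,z)); g=loc(onz(sd,240+365/2.5,160+357/2.5,z))
    print(z,'sc corners want x=-72, y=-67/+67',a.round(1),b.round(1),'sd want x=-+72,y=67',e.round(1),g.round(1))
```

```text
30 sc corners want x=-72, y=-67/+67 [-86.7 -70.6] [-89.6  63.7] sd want x=-+72,y=67 [-68.7  81. ] [75.5 81.8]
40 sc corners want x=-72, y=-67/+67 [-79.4 -68.6] [-82.2  64.2] sd want x=-+72,y=67 [-69.2  72.6] [73.  73.4]
50 sc corners want x=-72, y=-67/+67 [-72.1 -66.6] [-74.9  64.6] sd want x=-+72,y=67 [-69.8  64.2] [70.5 65. ]
60 sc corners want x=-72, y=-67/+67 [-64.8 -64.6] [-67.5  65.1] sd want x=-+72,y=67 [-70.3  55.8] [67.9 56.6]
```

The floor in the pictures is at z≈47–52, so touch should come at probe ≈ 42–47 mm (now ≈ 40.5). I'll use finer steps.

```bash
f(){ grep -E "pos|force" ; }
python3 -m inch '{"slide":[[0.0007,0,0],[0,0,0]],"rotation":[[0,0,0],[0,0,0]]}' 0|f
python3 -m inch '{"slide":[[0.0007,0,0],[0,0,0]],"rotation":[[0,0,0],[0,0,0]]}' 0|f
```

```text
tool_pos: [497.4, -154.9, 155.3]
wrist_force: [1.1, -1.2, 2.1]
tool_pos: [497.4, -154.9, 154.6]
wrist_force: [1.2, -0.4, 2.0]
```

```bash
f(){ grep -E "pos|force" ; }
python3 -m inch '{"slide":[[0.0007,0,0],[0,0,0]],"rotation":[[0,0,0],[0,0,0]]}' 0|f
python3 -m inch '{"slide":[[0.0007,0,0],[0,0,0]],"rotation":[[0,0,0],[0,0,0]]}' 0|f
```

```text
tool_pos: [497.4, -154.9, 154.1]
wrist_force: [0.0, -0.0, 3.5]
tool_pos: [497.5, -155.0, 153.6]
wrist_force: [0.3, -0.9, 5.1]
```

Touch was felt at TCP z≈154.4 (probe ≈42 mm), agreeing with the view. I'll hold and average the force.

```bash
f(){ grep -E "force" ; }
for i in 1 2 3 4; do python3 -m inch '{"slide":[[0,0,0]],"rotation":[[0,0,0]]}' 0|f; done
python3 - <<'E'
from h import *
import pickle
s=sensors.sense();print(s["tool_pos"],s["wrist_force"],s["wrist_torque"],s["joint_pos"])
E
```

```text
wrist_force: [1.1, -0.3, 5.5]
wrist_force: [0.6, 0.6, 6.2]
wrist_force: [0.6, -0.5, 5.1]
wrist_force: [-0.1, -1.3, 5.0]
[ 497.51373284 -154.96894696  153.61237349] [-0.06604794 -1.33293897  4.95062465] [-0.00815909 -0.08155294 -0.00943815] [-5.34113728e-01  7.41392439e-02  1.81323739e+00 -3.72363154e-05
  1.25384495e+00 -2.04171234e-01]
```

```bash
python3 -m inch '{"slide":[[0,0,0],[0,0,0],[0,0,0],[0,0,0],[0,0,0],[0,0,0]],"rotation":[[0.05,0,0],[0.06,0,0],[0.06,0,0],[0.06,0,0],[0.05,0,0],[0,0,0]]}' 0
python3 - <<'E'
from h import *
s=sensors.sense();print(s["wrist_torque"])
E
python3 -m inch '{"slide":[[0,0,0],[0,0,0],[0,0,0],[0,0,0],[0,0,0],[0,0,0]],"rotation":[[0.05,0,0],[0.06,0,0],[0.06,0,0],[0.06,0,0],[0.05,0,0],[0,0,0]]}' 0
python3 - <<'E'
from h import *
for n in("scene","side"):
    s,c=cam(n); im=c["pixels"][190:330,190:330] if n=="scene" else c["pixels"][220:400,270:430]
    cv2.imwrite(f"pics/{n}7.png",cv2.resize(im,None,fx=3.2,fy=3.2,interpolation=cv2.INTER_CUBIC))
print(s["tool_pos"],s["wrist_force"],s["wrist_torque"])
E
```

```text
t: 13.12
tool_pos: [497.6, -155.0, 153.6]
tool_rot: [1.609, 1.57, -0.573]
wrist_force: [0.8, -0.5, 5.1]
grip_width: 13.8
[-0.05061423 -0.13934121  0.0091083 ]
t: 13.62
tool_pos: [497.7, -155.1, 153.6]
tool_rot: [1.874, 1.57, -0.587]
wrist_force: [1.4, -0.5, 5.7]
grip_width: 13.6
[ 497.66813811 -155.07979358  153.6145164 ] [ 1.54778098 -0.98722286  5.24527852] [-0.12117811 -0.21764749  0.00351058]
```

View pics/side7.png

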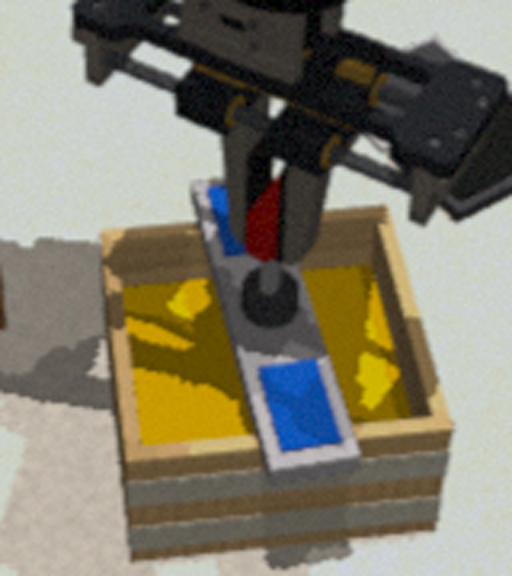

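The beam has not moved and the knob turns with the gripper. I'll carry on in stages.

```bash
python3 -m inch '{"slide":[[0,0,0],[0,0,0],[0,0,0],[0,0,0],[0,0,0]],"rotation":[[0.05,0,0],[0.06,0,0],[0.06,0,0],[0.05,0,0],[0,0,0]]}' 0
python3 - <<'E'
from h import *
s=sensors.sense();R=toolR(s);print(s["wrist_torque"],"tool y yaw",np.arctan2(R[1,1],R[0,1]))
E
python3 -m inch '{"slide":[[0,0,0],[0,0,0],[0,0,0],[0,0,0],[0,0,0]],"rotation":[[0.05,0,0],[0.05,0,0],[0.05,0,0],[0.03,0,0],[0,0,0]]}' 0
python3 - <<'E'
from h import *
for n in("scene","side"):
    s,c=cam(n); im=c["pixels"][190:330,190:330] if n=="scene" else c["pixels"][220:400,270:430]
    cv2.imwrite(f"pics/{n}8.png",cv2.resize(im,None,fx=3.2,fy=3.2,interpolation=cv2.INTER_CUBIC))
R=toolR(s);print(s["tool_pos"],s["wrist_force"],s["wrist_torque"],"tool y yaw",np.arctan2(R[1,1],R[0,1]))
E
```

```text
t: 14.13
tool_pos: [497.7, -155.1, 153.6]
tool_rot: [2.071, 1.57, -0.609]
wrist_force: [1.2, -1.0, 5.1]
grip_width: 13.8
[-0.10713761 -0.23564108  0.01741618] tool y yaw -1.1093400993144957
t: 14.55
tool_pos: [497.7, -155.1, 153.6]
tool_rot: [2.349, 1.57, -0.51]
wrist_force: [2.0, -1.0, 5.0]
grip_width: 13.8
[ 497.72506321 -155.105927    153.61470712] [ 1.92002069 -0.54008247  5.81923703] [-0.13589779 -0.23967576  0.03914704] tool y yaw -1.2873680813314237
```

View pics/side8.png

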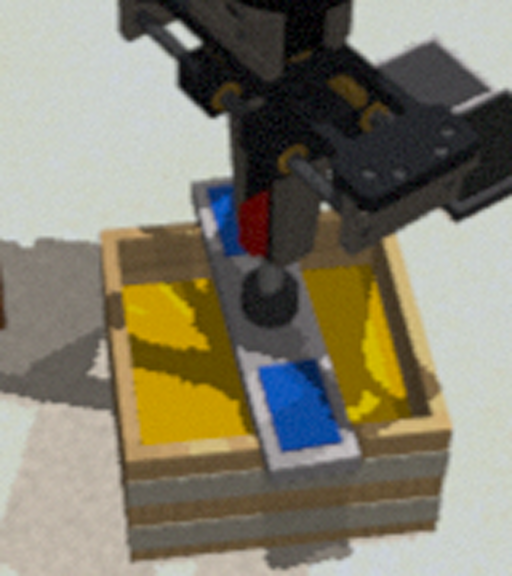

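View pics/scene8.png

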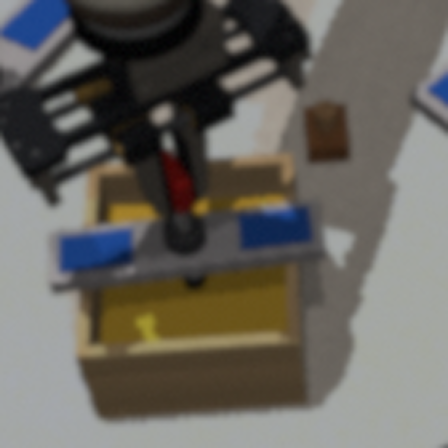

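The lock angle is about 1.15 (tool yaw -1.29 against beam -0.14) and the beam has still not moved. I'll turn on to the hard stop.

```bash
t(){ python3 -c "
from h import *
s=sensors.sense();R=toolR(s);print(s['wrist_torque'].round(3),s['wrist_force'].round(2),'yaw',np.arctan2(R[1,1],R[0,1]).round(3))"; }
python3 -m inch '{"slide":[[0,0,0],[0,0,0],[0,0,0],[0,0,0],[0,0,0]],"rotation":[[0.05,0,0],[0.05,0,0],[0.04,0,0],[0,0,0],[0,0,0]]}' 0 >/dev/null; t
python3 -m inch '{"slide":[[0,0,0],[0,0,0]],"rotation":[[0.03,0,0],[0,0,0]]}' 0 >/dev/null; t
python3 -m inch '{"slide":[[0,0,0],[0,0,0]],"rotation":[[0.03,0,0],[0,0,0]]}' 0 >/dev/null; t
```

```text
[-0.151 -0.221 -0.011] [ 1.47 -2.17  4.13] yaw -1.427
[-0.126 -0.266  0.033] [ 1.91 -0.62  5.89] yaw -1.458
[-0.164 -0.237  0.019] [ 0.9  -0.15  5.37] yaw -1.488
```

```bash
t(){ python3 -c "
from h import *
s=sensors.sense();R=toolR(s);print(s['wrist_torque'].round(3),s['wrist_force'].round(2),'yaw',np.arctan2(R[1,1],R[0,1]).round(3))"; }
python3 -m inch '{"slide":[[0,0,0],[0,0,0]],"rotation":[[0.03,0,0],[0,0,0]]}' 0 >/dev/null; t
python3 -m inch '{"slide":[[0,0,0],[0,0,0]],"rotation":[[0.03,0,0],[0,0,0]]}' 0 >/dev/null; t
python3 - <<'E'
from h import *
import pickle
for n in("scene","side","wrist"):
    s,c=cam(n); im=c["pixels"][190:330,190:330] if n=="scene" else c["pixels"][220:400,270:430] if n=="side" else c["pixels"]
    pickle.dump((s,c),open(n+"9.pkl","wb"))
    cv2.imwrite(f"pics/{n}9.png",im if n=="wrist" else cv2.resize(im,None,fx=3.2,fy=3.2,interpolation=cv2.INTER_CUBIC))
E
```

```text
[-0.184 -0.261  0.332] [ 1.47 -1.24  5.02] yaw -1.517
[-0.113 -0.168  0.361] [ 1.32 -0.8   6.19] yaw -1.547
```

View pics/wrist9.png

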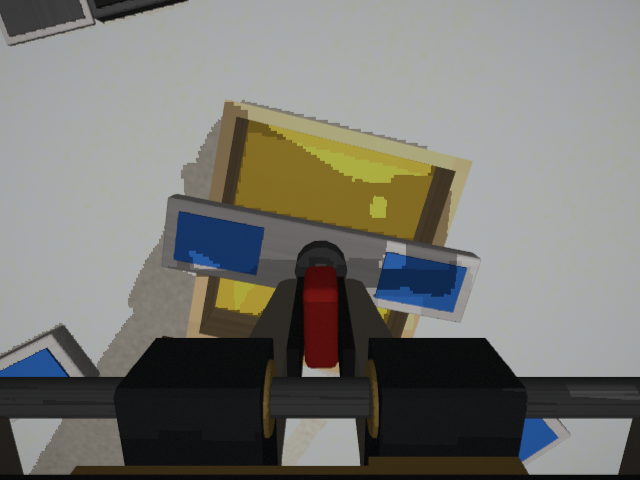

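View pics/side9.png

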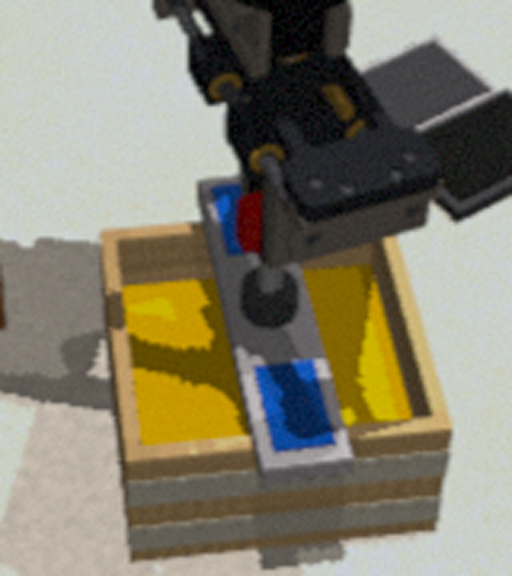

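The hard stop was reached: torque jumped to 0.33 N m, and the beam slid round slightly to about yaw -0.2, square with the box. I'll ease off the torque a little and then let go.

```bash
t(){ python3 -c "
from h import *
s=sensors.sense();R=toolR(s);print(s['wrist_torque'].round(3),s['wrist_force'].round(2),'yaw',np.arctan2(R[1,1],R[0,1]).round(3),s['tool_pos'],s['grip_width'],s['t'])"; }
python3 -m inch '{"slide":[[0,0,0],[0,0,0]],"rotation":[[-0.015,0,0],[0,0,0]]}' 0 >/dev/null; t
python3 -m inch '{"slide":[[0,0,0],[0,0,0],[0,0,0],[0,0,0],[0,0,0],[0,0,0]],"rotation":[[0,0,0],[0,0,0],[0,0,0],[0,0,0],[0,0,0],[0,0,0]]}' 0.5 >/dev/null; t
python3 - <<'E'
from h import *
import pickle
for n in("side","wrist"):
    s,c=cam(n); im=c["pixels"][190:330,190:330] if n=="scene" else c["pixels"][220:400,270:430] if n=="side" else c["pixels"]
    cv2.imwrite(f"pics/{n}10.png",im if n=="wrist" else cv2.resize(im,None,fx=3.2,fy=3.2,interpolation=cv2.INTER_CUBIC))
E
```

```text
[-0.112 -0.173  0.153] [ 1.08 -1.25  5.83] yaw -1.531 [ 497.59944666 -155.17115707  153.65387291] 13.635189645113343 16.05
[ 0.035  0.071 -0.007] [ 0.13 -0.6   0.2 ] yaw -1.535 [ 497.10075544 -154.72238941  152.94120555] 45.91208337316269 16.55
```

View pics/wrist10.png

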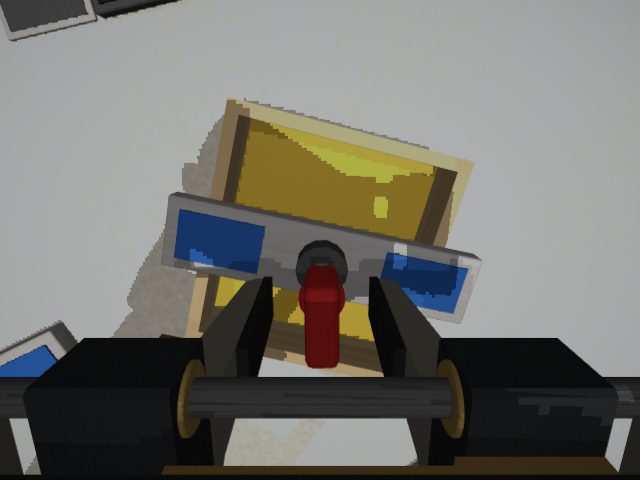

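Released, and the knob (322,320) stays down and turned. I'll retreat straight up and check.

```bash
python3 -m inch '{"slide":[[-0.008,0,0],[-0.02,0,0],[-0.025,0,0],[-0.025,0,0],[-0.025,0,0],[-0.02,0,0],[-0.01,0,0],[0,0,0]],"rotation":[[0,0,0],[0,0,0],[0,0,0],[0,0,0],[0,0,0],[0,0,0],[0,0,0],[0,0,0]]}' 0.6
python3 - <<'E'
from h import *
import pickle
for n in("scene","side","wrist"):
    s,c=cam(n); pickle.dump((s,c),open(n+"11.pkl","wb"))
    im=c["pixels"][190:330,190:330] if n=="scene" else c["pixels"][220:400,270:430] if n=="side" else c["pixels"]
    cv2.imwrite(f"pics/{n}11.png",im if n=="wrist" else cv2.resize(im,None,fx=3.2,fy=3.2,interpolation=cv2.INTER_CUBIC))
E
```

```text
t: 17.32
tool_pos: [498.6, -155.6, 289.5]
tool_rot: [2.57, 1.565, -0.535]
wrist_force: [0.8, -0.6, -0.1]
grip_width: 55.2
```

View pics/wrist11.png

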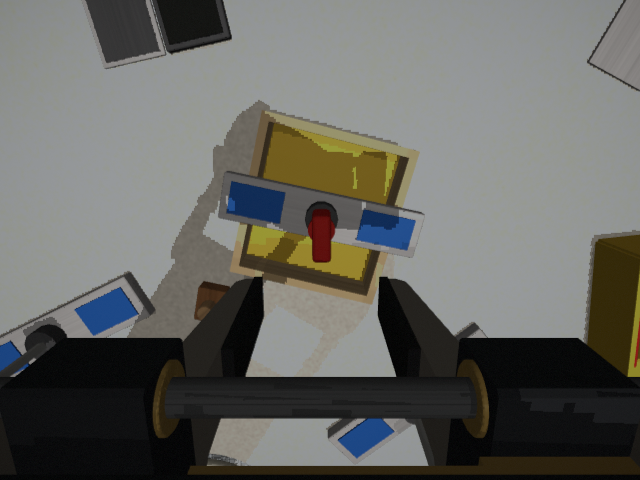

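View pics/side11.png

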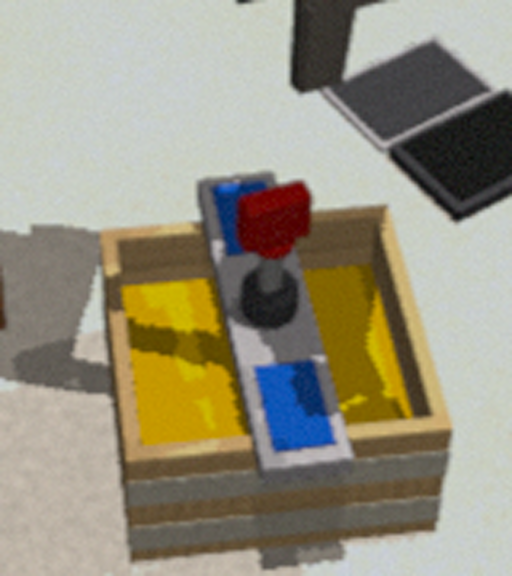

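View pics/scene11.png

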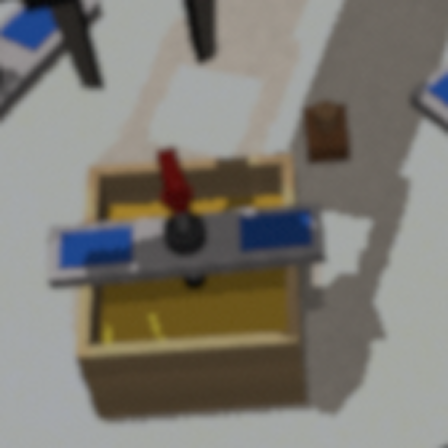

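The gauge sits across the box with the knob low and turned across the beam: wrist (321,237), side crop (273,218). In the scene crop the foot is at (197,282), on the floor. Next are numeric checks of the pose, the knob height and the bystanders.

Run:
```python
from h import *
import pickle
s,c=pickle.load(open("wrist11.pkl","rb"))
P=np.array([wonz(s,c,*q,104) for q in((225,172),(424,213),(413,256),(219,215))])
print(P.round(1).tolist(),"centre",P.mean(0).round(1))
d=P[1]-P[0];print("beam len",np.linalg.norm(d),"yaw",np.arctan2(*(-d)[:2])*-1)
for a,b in((0,1),(3,2)):
    d=P[a]-P[b]; print(-np.arctan2(d[0],d[1]))
B=np.array([wonz(s,c,*q,90) for q in((262,110),(418,150),(373,302),(232,270))]);print("box",B.mean(0).round(1),B.round(1).tolist())
_,sc=pickle.load(open("scene11.pkl","rb"));_,sd=pickle.load(open("side11.pkl","rb"))
print("knob",tri(ray(sc,190+174/3.2,190+176/3.2),ray(sd,270+273/3.2,220+218/3.2)))
for n,c1 in(("scene",sc),("side",sd)):
    c0=pickle.load(open(n+"0.pkl","rb"))[1]
    df=cv2.absdiff(c0["pixels"],c1["pixels"]).max(2)
    regs={"scene":{"ink":(310,305,395,378),"glue":(465,290,500,330),"stamp":(283,220,302,244)},"side":{"ink":(370,230,452,290),"glue":(358,145,382,188),"stamp":(244,296,275,326)}}[n]
    for k,(x0,y0,x1,y1) in regs.items():
        a=cv2.cvtColor(c0["pixels"][y0:y1,x0:x1],cv2.COLOR_BGR2GRAY).astype(np.float32);b=cv2.cvtColor(c1["pixels"][y0:y1,x0:x1],cv2.COLOR_BGR2GRAY).astype(np.float32)
        print(n,k,np.round(cv2.phaseCorrelate(a,b),2))
```

```text
[[536.0, -66.9, 104.0], [504.8, -251.5, 104.0], [462.3, -245.5, 104.0], [495.9, -60.0, 104.0]] centre [ 499.7 -156.   104. ]
beam len 187.22515488563127 yaw -0.16776072834384964
-0.16776072834384964
-0.17925995581080406
box [ 498.8 -155.6   90. ] [[591.3, -98.7, 90.0], [561.2, -243.4, 90.0], [406.4, -212.8, 90.0], [436.3, -67.5, 90.0]]
knob (array([ 495.88698459, -155.32949702,  172.28728236]), [np.float64(1.946992685113145), np.float64(1.9469926851131185)])Traceback (most recent call last):
  File "<stdin>", line 18, in <module>
    return _wrapfunc(a, 'round', decimals=decimals, out=out)
    return _wrapit(obj, method, *args, **kwds)
    conv = _array_converter(obj)
ValueError: setting an array element with a sequence. The requested array has an inhomogeneous shape after 1 dimensions. The detected shape was (2,) + inhomogeneous part.
```

The beam centre is within about 2 mm of the box centre and square to within 0.04 rad. The knob is at z=172, where 215−43 is expected, so the probe has held its depth. Handing in.

Run:
```python
from h import *
bot.sign_off(); print(sensors.sense()["t"])
```

```text
the job is handed in; nothing more can be done
the job is handed in; nothing more can be done
```

The gauge is on the box, locked at depth with its foot touching the bottom, and the job is handed in. It took about 18 s of the 54 s allowed. `bot.sign_off()` gave no verdict, so what follows is from my own checks.

**What I did**
- I picked up the smallest of the three gauges (188–190 mm beam) by its knob and set it across the middle of the box.
- I pressed the probe until I felt the touch at about 42 mm and stopped at about 43 mm. The foot force there was roughly 3.8 N above the spring baseline.
- I turned the knob clockwise to its stop, where the wrist torque jumped to about 0.33 N m. I then eased back 0.015 rad, let go and backed off straight up.

**Last checks**

| Check | Measured | Limit or expected |
|---|---|---|
| Beam centre to box centre | about 2 mm | under 25 mm |
| Beam square to box | about 0.04 rad | under 0.2 rad |
| Knob height after release | 172 mm | 172 mm if the probe held its depth |
| Lock angle | about 1.35 rad | over 1.1 rad |

**What was not confirmed**
- **Beam slip:** turning against the stop slid the beam about 0.03–0.05 rad clockwise. I had placed it slightly counter-clockwise to allow for this, so it ended closer to square.
- **Foot contact after release:** I could not measure this force. I infer it from the knob height staying where it was and from the foot appearing on the floor in the picture.
- **Ink pad, stamp and glue:** my numeric check for movement failed with a script error and I did not repeat it. The arm never came near them. The ink pad and stamp look unmoved in the last pictures I viewed; the glue was last seen, in place, just before the gauge was lowered.

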